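Fill the grinder's chisel rack and press start

ROBOT

A 6-joint arm with a two-finger parallel gripper is mounted at the origin on the work surface. World frame = base frame: x ahead of the robot, y to its left, z up, the work surface at z = 0. Lengths are in m, angles in rad, forces in N, time in s.
With the tool pointing down it reaches from about 0.375 to 0.9 m from the base axis. Payload 3.1 kg.
Tool frame: the origin (TCP) lies midway between the tips of the shut fingers; the grasp point (between the pads) lies 19 mm behind it; z points along the fingers, y is the line along which they close (so a half turn about z gives the same grasp; the last joint's range is limited). The gripper opens to 87 mm and grips with 3 to 60 N. Pads are 19 mm wide; open, the fingers measure 117 mm over their backs; the gripper's body (75 mm by 190 mm) begins 51 mm behind the grasp point.
Start: joints at [0.927, 0.527, 1.433, -0, 1.181, -0.178], TCP at [0.28, 0.559, 0.223] pointing down, gripper open.
Joint ranges: [-3.08, 3.08], [-0.75, 2.2], [0.22, 2.44], [-1.43, 4.57], [0, 2.65], [-2.85, 2.85]. Speed limits (rad/s): [2.79, 2.79, 3.14, 3.14, 3.14, 3.14].

INTERFACE

Orientations are given as a unit quaternion [x, y, z, w].
In Python, from rig import robot gives the robot as it stands.
- The arm moves only by the shell command python3 -m jog 'ROWS' [FORCE]. ROWS is a JSON object of lists of equal length, an entry for each row: "dp": the shift along the tool's x, y, z in mm, a list of three; "delta_rot": the turn, a rotation vector about the tool's x, y, z in rad, a list of three; "gripper": the opening, from -1 (shut) to 1 (fully open). A call has 1 to 12 rows; each row is the pose to reach, as a shift and turn from the pose commanded when the call began, along the tool's axes at that moment; what a row does not reach only later rows make up. A row lasts 1/10 s, in which the tool goes at most 50 mm and 8.59 degrees, less where a joint would pass 70% of its speed; a pose out of reach is approached as far as the arm can. A call with a gripper value outside its range is refused whole. The fingers move at their own pace and stop on an object; FORCE is the grip in N (left out, the last holds). Time passes only in rows, so rows that repeat a pose let the fingers close. It gives the time, the measured TCP pose, the force, the opening and the grip force at its end, in the units of the state.
- robot.get_obs(): the state, without advancing time (a new reading comes with each control period).
- robot.camera(name): name is "scene" or "top" or "wrist"; returns the picture (420x560x3 uint8, red, green, blue); there is no depth.
- robot.camera_model(name): a dict with "fx", "fy", "cx", "cy" (pixels), "xyz" and "orientation" of the camera in the world; the wrist camera has in their place "T_tool_cam" (4x4, takes a point from camera to tool coordinates, whose origin is the TCP and whose axes are the flange's). Camera axes: x right, y down, z forward; pixel columns grow to the right and rows downward; lengths in m; the calibration is good to about 2 mm. A picture is of the moment at which its call begins: read the wrist's pose just before it. camera_model takes no time and is no camera call.
- robot.hand_in(): hands the job in; it is judged then, once.
Trained networks look in the newest picture that a camera, given by its name, has taken for a name from the list of things; names that differ only in an ending like _2 or _b are one class to them, and where a whole thing is asked for, a point or a joint stands for the part that bears it (a point fixed in the world has none). Each returns a list of dicts, best first, with "score" (0 to 1); they miss things now and then, are a little off and sometimes report something else, mostly with a low value. They report only what shows in the picture. A call takes as long as a camera call. They do not tell look-alikes from the thing itself.
- robot.search_frame(name, camera): "rect" ([left, top, right, bottom] in pixels, round what is visible of it).
The state is a dict: "time": time; "q": joint angles; "joint_velocities": joint speeds; "joint_torque": joint torques, N m; "position": TCP position; "tool_rot": TCP orientation; "ft_force": force on the tool from outside, world axes, zero at the start; "moment": the same for the moment, N m; "grip_width": finger opening in m; "grip_force": force on a finger pad.
Only numpy, scipy, OpenCV 4.12 (cv2) and the standard library are available. Lean on these libraries where they do the work, as an engineer would, in place of code of your own. Each camera call takes 0.05 s, during which the arm holds its last target. There are 200 camera calls.

TASK

Fill the two empty slots of the chisel rack with the two spare chisels, each lying flat and fully down, level with its neighbours and its blade pointing the same way as theirs; the chisels already in the rack, the stone, the cup and the hammer stay where they are. The spare in the deep wooden saddle can be reached only by its ends, so lift it out, lay it down flat on the bench, let go, and take it again by its black grip before racking it. Only when the rack is full, press the narrow flat-topped start button fully down, keep it down for about a second and let it come back up; never press the wide mushroom stop button beside it.

Things in the scene. Friction and masses are not known exactly. Their poses are not given: they have to be found in the camera images.
- bench_chisel: Spare stone chisel lying on the bench, 180 mm long, 0.25 kg. Origin: middle of its length, on its underside; +x along it to the blade, z up. Middle 110 mm (x -55 to 55): black square grip 24 x 24 mm, on which it rests. x -90 to -53: steel head 20 x 20 mm; x 53 to 73: steel neck 16 x 16; x 70 to 90: flat blade 24 wide, 6 thick. All are centred 12 mm above the underside.
- saddle_chisel: Spare chisel (size, shape and axes as bench_chisel) lying in the saddle, underside 12 mm above the bench, its ends standing 45 mm out of the saddle at both sides
- rack_chisel1: Chisel already in the rack (size, shape and axes as bench_chisel); stays
- rack_chisel2: Chisel already in the rack (size, shape and axes as bench_chisel); stays
- rack_front (a point): Middle of the rack's top edge on the side where the blades point, 95 mm from its centre, 30 mm above the bench
- rack: Wooden rack, 190 x 249 mm, fixed to the bench; origin under its centre, +x is where the blades point, slots side by side along y at 56 mm pitch. Floor plate 5 mm thick; two slotted blocks at x -95 to -33 and 33 to 95, 30 mm high, each with four slots 31 mm wide and 25 mm deep between ridges 25 mm wide. The 66 mm between the blocks is open down to the floor plate, for the fingers round the grips.
- pocket0 (a point): Slot 0 of the rack: where the origin of a seated chisel belongs, on the floor plate 5 mm above the bench, mid-length; axes as rack. Two of the four slots are empty.
- pocket1 (a point): Slot 1 of the rack: where the origin of a seated chisel belongs, on the floor plate 5 mm above the bench, mid-length; axes as rack. Two of the four slots are empty.
- pocket2 (a point): Slot 2 of the rack: where the origin of a seated chisel belongs, on the floor plate 5 mm above the bench, mid-length; axes as rack. Two of the four slots are empty.
- pocket3 (a point): Slot 3 of the rack: where the origin of a seated chisel belongs, on the floor plate 5 mm above the bench, mid-length; axes as rack. Two of the four slots are empty.
- saddle: Dark wooden saddle fixed to the bench, 90 mm long (x, along its chisel), 72 mm wide, 40 mm high, with a groove 32 mm wide and 28 mm deep (groove floor 12 mm above the bench), so that the chisel's grip lies below its top. Origin under its centre.
- control_box: Yellow control box fixed to the bench, 90 (x) x 150 (y) x 50 mm high, origin under its centre. The start and stop buttons stand on its top at y = +35 and -35 mm, either way round.
- start_top (a point): Top centre of the start button: flat grey cap, 28 mm across, in a dark collar 44 mm across and 12 mm high; the cap's top is 74 mm above the bench when up; it goes down 8 mm against 4.5 N. z up.
- stop_top (a point): Top centre of the stop button: grey mushroom cap 48 mm across, top 87 mm above the bench. Not to be pressed.
- start (a joint): Start button: 0 up, 0.008 m fully down
- stop (a joint): Stop button: 0 up, 0.008 m down
- stone: Loose block of marble 85 x 65 x 55 mm high, origin under its centre; bystander
- cup: Dark steel cup, 76 mm across, 72 mm high, origin under its centre; bystander
- hammer: Hammer 260 mm long lying with its head to +x, origin under its middle, head 26 mm high and about 90 mm across; bystander
Not all that is in view belongs to the job. What is shaped like the bench_chisel but blue or yellow is not meant.

How it is judged:
By the outcome, as a careful person would: the job done as asked, in the order asked, and still so for the second after the job is handed in, with the robot touching nothing.
It also fails if it takes over 70 s, if anything falls off the work surface, if the arm or the gripper's body presses on something with over 40 N, if the wrist force passes 120 N, or if a joint passes its speed limit or range.

## Working session

There is one attempt and no reset: what is moved stays moved. The work goes in short steps, Python scripts to look and compute and a shell command to move; the robot and the scene stay as the last step left them, time stands still between calls to the robot, and variables do not carry over. Pictures are saved under pics/ and viewed, at most 10 in all, crops included, and the job is handed in when it is done.

```bash
mkdir -p pics; ls
python3 - <<'E'
from rig import robot
import cv2,numpy as np
o=robot.get_obs();print({k:np.round(v,4).tolist() for k,v in o.items()})
for n in("top","scene"):
    im=robot.camera(n);cv2.imwrite(f"pics/{n}0.png",im[:,:,::-1])
    print(n,robot.camera_model(n))
    for t in("bench_chisel","rack","saddle","control_box","start_top","stop_top","saddle_chisel"):
        print(t,[(np.round(d["rect"]).tolist(),round(d["score"],2)) for d in robot.search_frame(t,n)][:6])
print(robot.camera_model("wrist"))
E
```

```text
pics
{'time': 0.0, 'q': [0.9275, 0.5285, 1.4339, 0.0, 1.1814, -0.1785], 'joint_velocities': [-0.0007, -0.0004, 0.0021, -0.0004, -0.0016, 0.0021], 'joint_torque': [0.0007, -44.0046, -17.6591, 0.0634, 0.0584, -0.0002], 'position': [0.2797, 0.5581, 0.2216], 'tool_rot': [0.2303, 0.9731, -0.001, -0.0004], 'ft_force': [-0.425, -0.2796, -0.4459], 'moment': [-0.0174, -0.0147, 0.0177], 'grip_force': 0.0, 'grip_width': 0.0871}
top {'fx': 447.0154875080094, 'fy': 447.0154875080094, 'cx': 278.54530366365634, 'cy': 202.01309262369182, 'xyz': array([ 0.24595587, -0.08444768,  1.40663106]), 'orientation': array([ 0.70825049, -0.6976355 ,  0.07597846, -0.07689748])}
bench_chisel [([395.0, 168.0, 448.0, 190.0], 0.96), ([255.0, 222.0, 310.0, 226.0], 0.9), ([182.0, 250.0, 211.0, 307.0], 0.68), ([148.0, 178.0, 236.0, 241.0], 0.42)]
rack [([149.0, 174.0, 234.0, 242.0], 0.9)]
saddle [([356.0, 199.0, 384.0, 228.0], 0.72)]
control_box [([253.0, 148.0, 306.0, 189.0], 0.57), ([261.0, 157.0, 282.0, 167.0], 0.44)]
start_top [([150.0, 175.0, 235.0, 240.0], 0.68), ([291.0, 165.0, 293.0, 174.0], 0.6)]
stop_top [([
[... 617 characters left out ...]
)]
control_box [([288.0, 214.0, 357.0, 282.0], 0.87)]
start_top [([306.0, 237.0, 319.0, 251.0], 0.62)]
stop_top [([321.0, 217.0, 341.0, 235.0], 0.54), ([233.0, 202.0, 274.0, 251.0], 0.46)]
saddle_chisel [([170.0, 289.0, 247.0, 329.0], 0.56)]
{'fx': 295.2547822492259, 'fy': 295.2547822492259, 'cx': 282.17439726638315, 'cy': 205.22897835979106, 'T_tool_cam': array([[-6.69782542e-04, -9.70133591e-01, -2.42570335e-01,
         6.52432724e-02],
       [ 9.99999678e-01, -5.42659068e-04, -5.90882376e-04,
        -3.73384338e-05],
       [ 4.41601849e-04, -2.42570653e-01,  9.70133642e-01,
        -1.60670088e-01],
       [ 0.00000000e+00,  0.00000000e+00,  0.00000000e+00,
         1.00000000e+00]])}
```

View pics/top0.png

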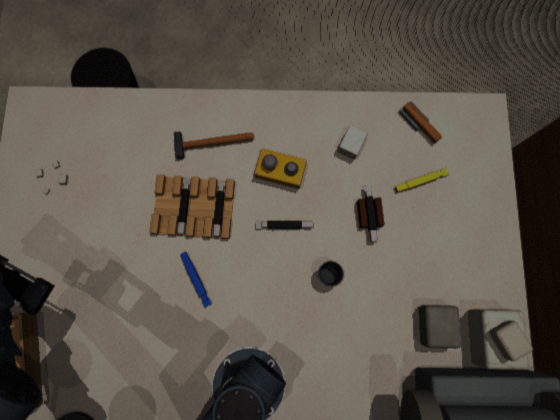

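View pics/scene0.png

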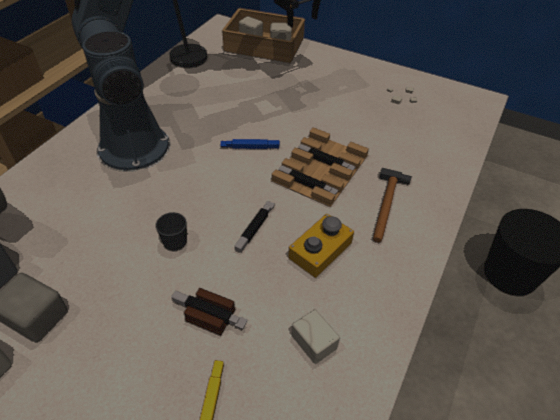

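```bash
cat > h.py <<'E'
from rig import robot
import cv2,numpy as np
from scipy.spatial.transform import Rotation as R
def cam(n,obs=None):
    m=robot.camera_model(n);K=np.array([[m["fx"],0,m["cx"]],[0,m["fy"],m["cy"]],[0,0,1]])
    if n=="wrist":
        o=obs;T=np.eye(4);T[:3,:3]=R.from_quat(o["tool_rot"]).as_matrix();T[:3,3]=o["position"];T=T@m["T_tool_cam"]
        return K,T[:3,:3],T[:3,3]
    return K,R.from_quat(m["orientation"]).as_matrix(),np.array(m["xyz"])
def w(c,px,z):
    K,Rm,t=c;px=np.atleast_2d(px);d=np.c_[px,np.ones(len(px))]@np.linalg.inv(K).T@Rm.T
    return t+d*((z-t[2])/d[:,2])[:,None]
def pr(c,P):
    K,Rm,t=c;p=(np.atleast_2d(P)-t)@Rm@K.T;return p[:,:2]/p[:,2:]
def snap(name):
    o=robot.get_obs();im=robot.camera("wrist");np.savez(f"pics/{name}.npz",im=im,tool_rot=o["tool_rot"],position=o["position"])
    cv2.imwrite(f"pics/{name}.png",im[:,:,::-1]);return o,im
def delta(target,yaw_close=None):
    """tool-frame dp (mm) to TCP target; yaw_close: world angle of the closing line"""
    o=robot.get_obs();M=R.from_quat(o["tool_rot"]);print("dp",np.round(M.inv().apply(np.array(target)-o["position"])*1000,1))
    if yaw_close is not None:
        y=M.apply([0,1,0]);a=np.arctan2(y[1],y[0]);d=(yaw_close-a+np.pi/2)%np.pi-np.pi/2
        zt=M.apply([0,0,1]);print("rotz tool",round(-d,4),"deg",round(np.degrees(-d),1),"tilt",np.round(zt,3),"q6",round(o["q"][5],3))
E
python3 - <<'E'
from h import *
im=cv2.imread("pics/top0.png")
cv2.imwrite("pics/crop0.png",cv2.resize(im[140:320,140:460],None,fx=2.5,fy=2.5,interpolation=cv2.INTER_CUBIC))
c=cam("top")
print(w(c,[[193,207],[285,225],[370,213],[280,168],[292,169]],0.02).round(3))
E
```

```text
[[ 0.531  0.19   0.02 ]
 [ 0.477 -0.102  0.02 ]
 [ 0.52  -0.37   0.02 ]
 [ 0.664 -0.083  0.02 ]
 [ 0.661 -0.122  0.02 ]]
```

View pics/crop0.png

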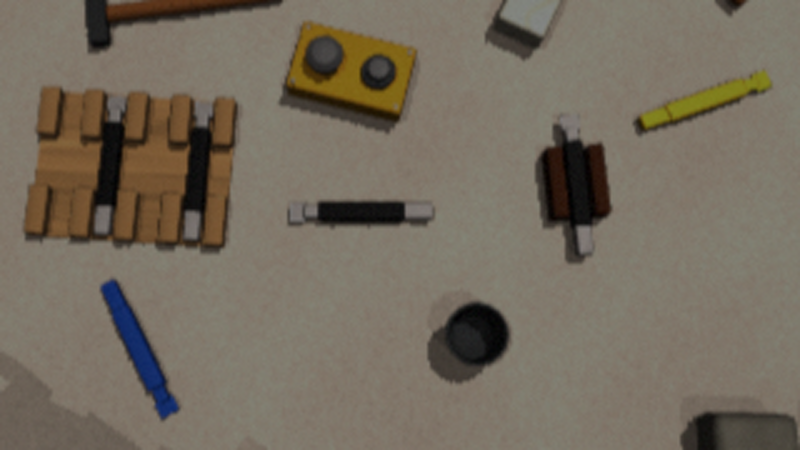

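Candidates for the bench chisel: black grip (285,225), blue (195,280) and yellow (421,180). The crop shows only (285,225) has steel ends and a black grip like the description, so that is the one. The rack at (193,207) has slots 1 and 3 filled, counting from the left. The saddle with its chisel is at (370,213). The box has the narrow button at (292,169) and the mushroom at (270,162). Next I move over the rack area for a close wrist view.

```bash
python3 -m jog '{"dp":[[-437,-271,-40],[-437,-271,-40],[-437,-271,-40],[-437,-271,-40],[-437,-271,-40],[-437,-271,-40],[-437,-271,-40],[-437,-271,-40],[-437,-271,-40],[-437,-271,-40],[-437,-271,-40],[-437,-271,-40]],"delta_rot":[[0,0,1.106],[0,0,1.106],[0,0,1.106],[0,0,1.106],[0,0,1.106],[0,0,1.106],[0,0,1.106],[0,0,1.106],[0,0,1.106],[0,0,1.106],[0,0,1.106],[0,0,1.106]],"gripper":[1,1,1,1,1,1,1,1,1,1,1,1]}' 30
python3 - <<'E'
from h import *
o,im=snap("w1");print(o["position"],o["q"],o["tool_rot"],o["ft_force"])
for t in("bench_chisel","rack","start_top","stop_top"): print(t,[(np.round(d["rect"]).tolist(),round(d["score"],2)) for d in robot.search_frame(t,"wrist")][:6])
cv2.imwrite("pics/w1b.png",cv2.resize(im[:,:,::-1],None,fx=800/560,fy=800/560,interpolation=cv2.INTER_CUBIC))
E
```

```text
time: 2.0
position: [0.5507, 0.1185, 0.2627]
tool_rot: [0.709, 0.706, 0.0, 0.0]
ft_force: [-0.0, 0.1, -0.2]
grip_width: 0.087
grip_force: 0.0
[0.55069666 0.11851662 0.26268434] [ 1.36321828e-02  3.98242052e-01  1.54260388e+00 -4.77950548e-06
  1.19971377e+00  1.77115500e-02] [7.08546878e-01 7.05663556e-01 3.69333793e-04 3.61037187e-04] [-0.02190871  0.06407433 -0.20090674]
bench_chisel [([49.0, 102.0, 166.0, 182.0], 0.74), ([227.0, 279.0, 247.0, 314.0], 0.63), ([360.0, 293.0, 374.0, 307.0], 0.15)]
rack [([325.0, 280.0, 372.0, 306.0], 0.64), ([196.0, 15.0, 352.0, 220.0], 0.57)]
start_top [([192.0, 16.0, 355.0, 221.0], 0.58)]
stop_top [([356.0, 294.0, 378.0, 307.0], 0.64), ([393.0, 64.0, 472.0, 251.0], 0.33)]
```

View pics/w1b.png

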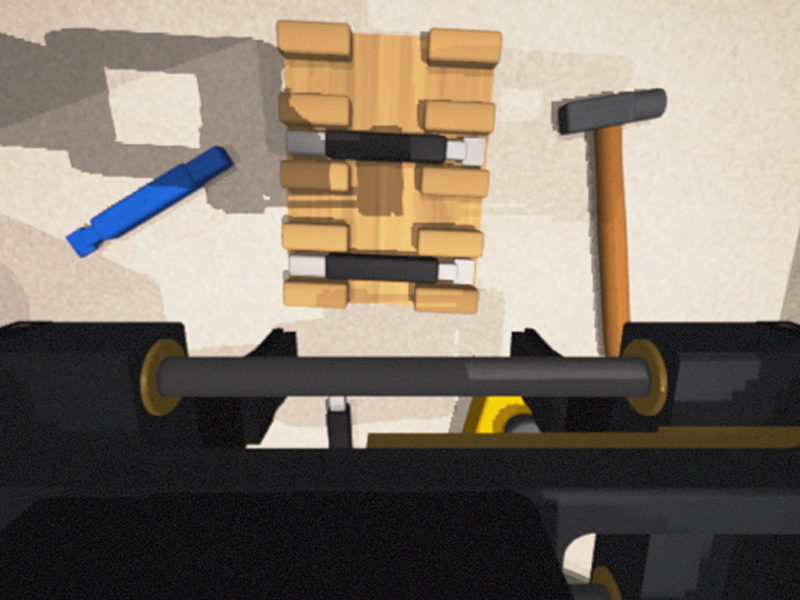

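The view shows the rack (rows 15–220 at native scale) with its bladed ends to the right (+x). Slots at about y-pixel 75–85 and 205–215 in the enlarged picture are empty. Next I look at the bench chisel, box and saddle.

```bash
python3 -m jog '{"dp":[[-320,0,0],[-320,0,0],[-320,0,0],[-320,0,0],[-320,0,0],[-320,0,0],[-320,0,0],[-320,0,0],[-320,0,0]],"delta_rot":[[0,0,0],[0,0,0],[0,0,0],[0,0,0],[0,0,0],[0,0,0],[0,0,0],[0,0,0],[0,0,0]],"gripper":[1,1,1,1,1,1,1,1,1]}'|head -2; python3 -c "
from h import *
snap('w2')"; python3 -m jog '{"dp":[[-250,0,0],[-250,0,0],[-250,0,0],[-250,0,0],[-250,0,0],[-250,0,0],[-250,0,0],[-250,0,0]],"delta_rot":[[0,0,0],[0,0,0],[0,0,0],[0,0,0],[0,0,0],[0,0,0],[0,0,0],[0,0,0]],"gripper":[1,1,1,1,1,1,1,1]}'|head -2
python3 - <<'E'
from h import *
snap('w3')
a=np.load("pics/w2.npz")["im"];b=np.load("pics/w3.npz")["im"]
v=np.vstack([a[:230],b[:230]])[:,:,::-1];cv2.imwrite("pics/w23.png",cv2.resize(v,None,fx=1.3,fy=1.3,interpolation=cv2.INTER_CUBIC))
E
```

```text
time: 3.15
position: [0.549, -0.1979, 0.2623]
time: 4.0
position: [0.55, -0.4465, 0.2624]
```

View pics/w23.png

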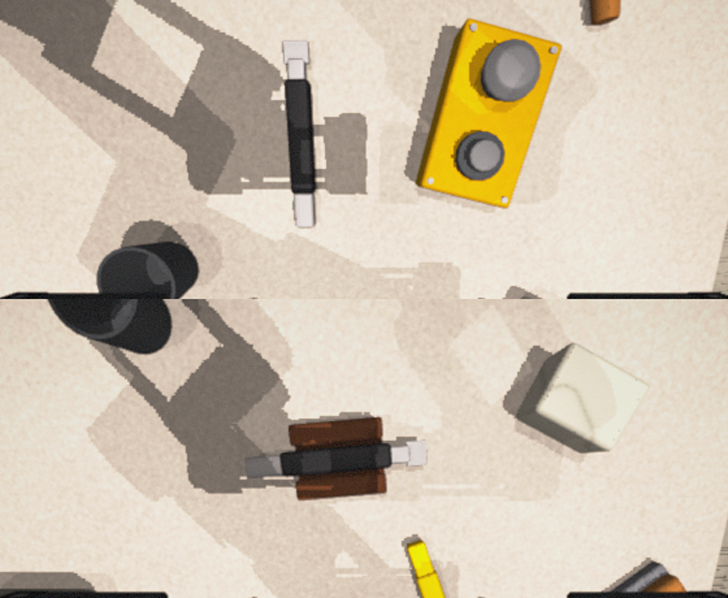

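The bench chisel has its blade up (+y, enlarged 296,41) and its grip at (301,136). The start cap is at (486,154) and the mushroom at (511,70). The saddle chisel has its blade at right (+x, 417,453) and its grip at (336,460). Next I fit model silhouettes to get poses.

```bash
cat > fit.py <<'E'
from h import *
from scipy.optimize import minimize
def load(n):
    d=np.load(f"pics/{n}.npz");return d["im"],cam("wrist",d)
def box(x0,x1,y0,y1,z0,z1): return np.array([[x,y,z] for x in(x0,x1) for y in(y0,y1) for z in(z0,z1)],float)/1000
S=4
def render(c,boxes,p,shape):
    M=np.zeros((shape[0]*S,shape[1]*S),np.uint8);cs,sn=np.cos(p[2]),np.sin(p[2])
    for b in boxes:
        q=b.copy();q[:,0]=p[0]+cs*b[:,0]-sn*b[:,1];q[:,1]=p[1]+sn*b[:,0]+cs*b[:,1]
        u=pr(c,q);cv2.fillConvexPoly(M,cv2.convexHull(np.round((u+.5)*S-.5).astype(np.int32)),255)
    return cv2.resize(M,shape[::-1],interpolation=cv2.INTER_AREA)/255.
def fit(c,boxes,mask,p0,ign=None):
    m=mask.astype(float)
    def f(s):
        p=np.array(p0)+s*[.001,.001,.01];r=render(c,boxes,p,m.shape);k=1. if ign is None else 1-render(c,ign,p,m.shape)
        return (np.abs(r-m)*k).sum()/m.sum()
    s=np.zeros(3)
    for d in(20,4,1.5):
        r=minimize(f,s,method="Nelder-Mead",options=dict(initial_simplex=s+np.vstack([np.zeros(3),np.eye(3)*d]),xatol=.02,fatol=1e-5));s=r.x
    return np.array(p0)+s*[.001,.001,.01],r.fun
def roi(m,r):
    o=np.zeros_like(m);o[r[1]:r[3],r[0]:r[2]]=m[r[1]:r[3],r[0]:r[2]];return o
def big(m):
    n,l,st,_=cv2.connectedComponentsWithStats(m.astype(np.uint8));return l==1+np.argmax(st[1:,4])
GRIP=lambda z:[box(-55,55,-12,12,z,z+24)]
E
cat > meas.py <<'E'
from fit import *
im,c=load("w2");g=im.max(2)
h=cv2.cvtColor(im,cv2.COLOR_RGB2HSV)
def show(n,r): print(n,r[0].round(4),np.degrees(r[0][2]).round(2),"xor",round(r[1],3))
dark=big(roi(g<60,(205,50,255,155)));bc=fit(c,GRIP(0),dark,[.477,-.1,1.6]);show("bench",bc)
tx=pr(c,[[bc[0][0],bc[0][1],.024]]);print("px",tx*1.3)
yl=roi(((h[...,1]>120)&(h[...,0]>15)&(h[...,0]<32)),(300,5,450,170))
yl=cv2.morphologyEx(yl.astype(np.uint8),cv2.MORPH_CLOSE,np.ones((5,5)))
cn,_=cv2.findContours(yl,0,1);F=np.zeros_like(yl);cv2.drawContours(F,[max(cn,key=cv2.contourArea)],-1,1,-1)
bx=fit(c,[box(-45,45,-75,75,0,50)],F>0,[.664,-.083,-.2]);show("box",bx)
for s in(35,-35):
    p=bx[0];print("button",s,p[0]-np.sin(p[2])*s/1000,p[1]+np.cos(p[2])*s/1000)
print("start cap px",w(c,[[486/1.3,154/1.3]],.074).round(4),"stop",w(c,[[511/1.3,70/1.3]],.087).round(4))
im,c=load("w3");g=im.max(2)
dark=big(roi(g<60,(210,100,305,140)));sc=fit(c,GRIP(12),dark,[.52,-.37,0]);show("saddle ch",sc)
h=cv2.cvtColor(im,cv2.COLOR_RGB2HSV);br=roi((h[...,1]>110)&((h[...,0]<15)|(h[...,0]>170))&(g>35),(215,85,305,160))
sd=fit(c,[box(-45,45,-36,-16,0,40),box(-45,45,16,36,0,40)],br,[.52,-.37,0],[box(-90,90,-15,15,12,40)]);show("saddle",sd)
im,c=load("w1");h=cv2.cvtColor(im,cv2.COLOR_RGB2HSV)
wd=roi((h[...,1]>90)&(h[...,0]<25),(190,8,360,222))
ridges=[box(*xs,y-12.5,y+12.5,0,30) for xs in((-95,-33),(33,95)) for y in(-112,-56,0,56,112)]
chs=[box(-92,92,y-14,y+14,3,31) for y in(-84,-28,28,84)]
rk=fit(c,[box(-95,95,-124.5,124.5,0,5)]+ridges,wd,[.531,.19,0],[chs[0],chs[2]]);show("rack",rk)
r=render(c,[box(-95,95,-124.5,124.5,0,5)]+ridges,rk[0],wd.shape)
p=rk[0]
for i,y in enumerate((-84,-28,28,84)): print("slot y",y,(p[0]-np.sin(p[2])*y/1000).round(4),(p[1]+np.cos(p[2])*y/1000).round(4))
cs,sn=np.cos(p[2]),np.sin(p[2])
for y in(-84,28):
    q=[p[0]-sn*y/1000,p[1]+cs*y/1000];m=big(roi(im.max(2)<75,(225,165,312,205) if y<0 else (225,85,315,118)))
    show("rackch",fit(c,GRIP(5),m,[*q,p[2]]))
v=np.dstack([r*255,wd*255,g*0]).astype(np.uint8)[:230];cv2.imwrite("pics/rackfit.png",v)
E
python3 meas.py
```

```text
bench [ 0.4825 -0.1021  1.6014] 91.75 xor 0.466
px [[299.31454641 139.56582607]]
box [ 0.6604 -0.0865 -0.2504] -14.35 xor 0.052
button 35 0.6690980409386944 -0.05261590353184736
button -35 0.6517520638001728 -0.1204326940568338
start cap px [[ 0.6534 -0.1179  0.074 ]] stop [[ 0.6647 -0.0539  0.087 ]]
saddle ch [ 0.5195 -0.3701  0.1247] 7.14 xor 0.398
saddle [ 0.5224 -0.3709  0.0909] 5.21 xor 0.147
rack [ 0.5347  0.1914 -0.0487] -2.79 xor 0.033
slot y -84 0.5306 0.1075
slot y -28 0.5333 0.1635
slot y 28 0.536 0.2194
slot y 84 0.5388 0.2753
rackch [ 0.5316  0.1086 -0.0476] -2.73 xor 0.156
rackch [ 0.5372  0.2198 -0.0508] -2.91 xor 0.089
```

Run:
```python
from fit import *
for n,r,z,p0 in(("w2",(205,50,255,155),0,[.4825,-.1021,1.6]),("w3",(205,95,305,150),12,[.5195,-.3701,.1])):
    im,c=load(n);g=im.max(2)
    for t in(40,75,90,105):
        m=cv2.morphologyEx(roi(g<t,r).astype(np.uint8),cv2.MORPH_OPEN,np.ones((5,5)))
        if n=="w3": m=m&(np.ptp(im,axis=2)<22).astype(np.uint8)
        m=big(m);f=fit(c,GRIP(z),m,p0);print(n,t,m.sum(),f[0].round(4),round(np.degrees(f[0][2]),2),round(f[1],3))
```

```text
Traceback (most recent call last):
  File "fit.py", line 25, in big
    n,l,st,_=cv2.connectedComponentsWithStats(m.astype(np.uint8));return l==1+np.argmax(st[1:,4])
                                                                              ~~~~~~~~~^^^^^^^^^^
ValueError: attempt to get argmax of an empty sequence
```

Run:
```python
from fit import *
for n,r,z,p0 in(("w2",(205,50,255,155),0,[.4825,-.1021,1.6]),("w3",(205,95,305,150),12,[.5195,-.3701,.1])):
    im,c=load(n);g=im.max(2)
    for t in(65,75,85,95):
        m=roi((g<t)&(np.ptp(im,axis=2)<15),r).astype(np.uint8)
        m=big(cv2.morphologyEx(m,cv2.MORPH_OPEN,np.ones((3,3))));f=fit(c,GRIP(z),m,p0);print(n,t,m.sum(),f[0].round(4),round(np.degrees(f[0][2]),2),round(f[1],3))
im,c=load("w3");v=im[85:170,180:340];cv2.imwrite("pics/sad.png",cv2.resize(v[:,:,::-1],None,fx=5,fy=5,interpolation=cv2.INTER_CUBIC))
```

```text
w2 65 1536 [ 0.4827 -0.1027  1.6035] 91.87 0.24
w2 75 1646 [ 0.4821 -0.1013  1.6092] 92.2 0.155
w2 85 1676 [ 0.4822 -0.1021  1.6001] 91.68 0.137
w2 95 1684 [ 0.4817 -0.1012  1.5933] 91.29 0.137
w3 65 1552 [ 0.5199 -0.3709  0.0919] 5.27 0.124
w3 75 1596 [ 0.5193 -0.371   0.0888] 5.09 0.09
w3 85 1605 [ 0.5184 -0.371   0.089 ] 5.1 0.084
w3 95 1612 [ 0.5187 -0.371   0.0888] 5.09 0.08
```

View pics/sad.png

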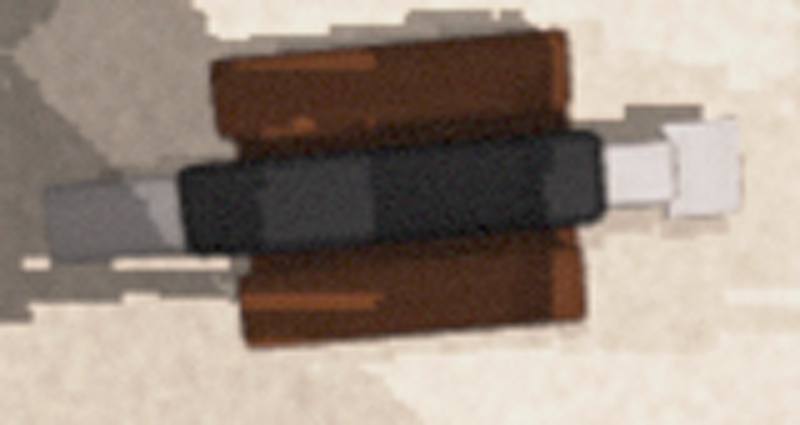

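Run:
```python
from h import *
delta([.4473,-.3774,.10],np.radians(-84.9))
```

```text
dp [  69.2 -102.4  162.8]
rotz tool 1.4847 deg 85.1 tilt [-0.001  0.001 -1.   ] q6 -0.842
```

```bash
python3 -m jog '{"dp":[[69,-102,60],[69,-102,163],[69,-102,163],[69,-102,163],[69,-102,163],[69,-102,163],[69,-102,163],[69,-102,163],[69,-102,163],[69,-102,163],[69,-102,163],[69,-102,163]],"delta_rot":[[0,0,1.485],[0,0,1.485],[0,0,1.485],[0,0,1.485],[0,0,1.485],[0,0,1.485],[0,0,1.485],[0,0,1.485],[0,0,1.485],[0,0,1.485],[0,0,1.485],[0,0,1.485]],"gripper":[1,1,1,1,1,1,1,1,1,1,1,1]}' 55
python3 - <<'E'
from h import *
delta([.4473,-.3774,.015],np.radians(-84.9))
o,im=snap("w4")
E
```

```text
time: 5.25
position: [0.4478, -0.3792, 0.1001]
tool_rot: [0.999, 0.045, 0.0, 0.0]
ft_force: [-0.2, 0.5, 0.1]
grip_width: 0.0871
grip_force: 0.0
dp [-0.4 -1.9 85.1]
rotz tool 0.0015 deg 0.1 tilt [ 0. -0. -1.] q6 0.587
```

View pics/w4.png

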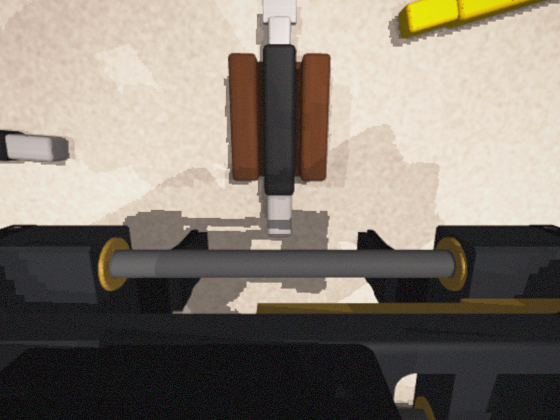

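The chisel is centred between the fingers (px 280 across), with the head end at (279,230). Descend and grip.

```bash
python3 -m jog '{"dp":[[0,-2,40],[0,-2,70],[0,-2,85],[0,-2,85],[0,-2,85],[0,-2,85],[0,-2,85],[0,-2,85],[0,-2,85],[0,-2,85],[0,-2,85]],"delta_rot":[[0,0,0],[0,0,0],[0,0,0],[0,0,0],[0,0,0],[0,0,0],[0,0,0],[0,0,0],[0,0,0],[0,0,0],[0,0,0]],"gripper":[1,1,1,1,-1,-1,-1,-1,-1,-1,-1]}' 55
```

```text
time: 6.4
position: [0.4471, -0.3785, 0.0147]
tool_rot: [0.999, 0.043, 0.0, 0.0]
ft_force: [-0.4, -0.7, -0.1]
grip_width: 0.0389
grip_force: 0.0
```

```bash
python3 -m jog '{"dp":[[0,0,0],[0,0,0],[0,0,0],[0,0,0],[0,0,0],[0,0,-5],[0,0,-20],[0,0,-40],[0,0,-60],[0,0,-70],[0,0,-70],[0,0,-70]],"delta_rot":[[0,0,0],[0,0,0],[0,0,0],[0,0,0],[0,0,0],[0,0,0],[0,0,0],[0,0,0],[0,0,0],[0,0,0],[0,0,0],[0,0,0]],"gripper":[-1,-1,-1,-1,-1,-1,-1,-1,-1,-1,-1,-1]}' 55
python3 - <<'E'
from h import *
snap("w5");delta([.51,-.246,.075]);delta([.51,-.246,.004]);print(robot.get_obs()["moment"])
E
```

```text
time: 7.6
position: [0.4469, -0.3782, 0.0846]
tool_rot: [0.999, 0.043, -0.0, -0.0]
ft_force: [-0.1, 0.7, -2.3]
grip_width: 0.0201
grip_force: 54.9
dp [  74.5 -126.     9.1]
dp [  74.5 -125.9   80.1]
[0.03172069 0.36966198 0.03430168]
```

View pics/w5.png

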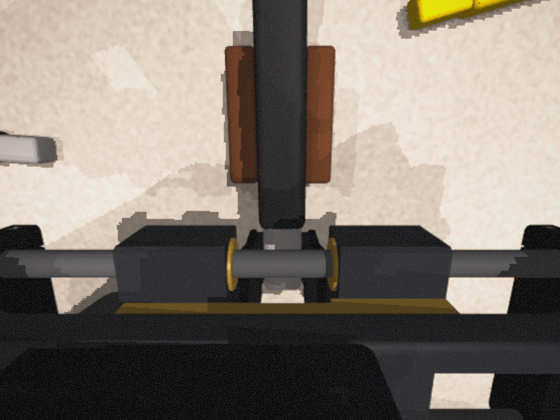

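The chisel is lifted clear and hangs straight ahead of the fingers (px 280 column). Carry it to the free bench area and lower it.

```bash
python3 -m jog '{"dp":[[20,-34,0],[50,-84,0],[75,-126,0],[75,-126,0],[75,-126,20],[75,-126,40],[75,-126,55],[75,-126,65],[75,-126,70],[75,-126,74],[75,-126,76],[75,-126,76]],"delta_rot":[[0,0,0],[0,0,0],[0,0,0],[0,0,0],[0,0,0],[0,0,0],[0,0,0],[0,0,0],[0,0,0],[0,0,0],[0,0,0],[0,0,0]],"gripper":[-1,-1,-1,-1,-1,-1,-1,-1,-1,-1,-1,-1]}' 55
```

```text
time: 8.85
position: [0.5111, -0.2467, 0.0087]
tool_rot: [0.999, 0.043, 0.0, 0.0]
ft_force: [-0.4, -0.1, -2.7]
grip_width: 0.0196
grip_force: 54.9
```

```bash
python3 -m jog '{"dp":[[0,0,2],[0,0,4],[0,0,5],[0,0,5]],"delta_rot":[[0,0,0],[0,0,0],[0,0,0],[0,0,0]],"gripper":[-1,-1,-1,-1]}' 55|sed -n 2,4p
python3 -m jog '{"dp":[[0,0,0.5],[0,0,1],[0,0,1]],"delta_rot":[[0,0,0],[0,0,0],[0,0,0]],"gripper":[-1,-1,-1]}' 55|sed -n 2,4p
```

```text
position: [0.511, -0.2464, 0.0035]
tool_rot: [0.999, 0.043, -0.0, -0.0]
ft_force: [0.4, -0.2, -2.8]
position: [0.5111, -0.2465, 0.0026]
tool_rot: [0.999, 0.043, 0.0, 0.0]
ft_force: [0.2, 1.0, -1.4]
```

```bash
python3 -m jog '{"dp":[[0,0,0],[0,0,0],[0,0,0],[0,0,0],[0,0,0],[0,0,-40],[0,0,-80],[0,0,-100],[0,0,-100],[0,0,-100]],"delta_rot":[[0,0,0],[0,0,0],[0,0,0],[0,0,0],[0,0,0],[0,0,0],[0,0,0],[0,0,0],[0,0,0],[0,0,0]],"gripper":[0.2,0.2,0.2,0.2,0.2,0.2,0.2,0.2,0.2,0.2]}' 55
python3 - <<'E'
from fit import *
snap("w6")
im,c=load("w6");m=roi((im.max(2)<85)&(np.ptp(im,axis=2)<15),(200,0,360,215)).astype(np.uint8)
m=big(cv2.morphologyEx(m,cv2.MORPH_OPEN,np.ones((3,3))));f=fit(c,GRIP(0),m,[.582,-.24,.09]);p=f[0];print(p,np.degrees(p[2]),f[1])
delta([p[0],p[1],.10],p[2]-np.pi/2)
E
```

```text
time: 10.55
position: [0.511, -0.2464, 0.1028]
tool_rot: [0.999, 0.043, 0.0, 0.0]
ft_force: [-0.2, 0.8, 0.9]
grip_width: 0.0522
grip_force: 0.0
[ 0.58157048 -0.24015604  0.08366721] 4.793778109760169 0.0988187528360918
dp [71.4  0.2  1.9]
rotz tool 0.002 deg 0.1 tilt [-0.001  0.001 -1.   ] q6 0.839
```

View pics/w6.png

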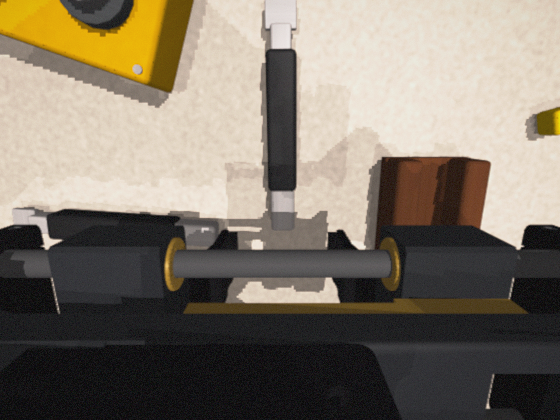

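The saddle chisel lies flat on the bench, released, with its grip at (281,120). Now take it by the black grip.

```bash
python3 -m jog '{"dp":[[40,0,0],[71,0,20],[71,0,60],[71,0,90],[71,0,99],[71,0,99],[71,0,99],[71,0,99],[71,0,99],[71,0,99],[71,0,99]],"delta_rot":[[0,0,0],[0,0,0],[0,0,0],[0,0,0],[0,0,0],[0,0,0],[0,0,0],[0,0,0],[0,0,0],[0,0,0],[0,0,0]],"gripper":[0.2,0.2,0.2,0.2,0.2,0.2,0.2,-1,-1,-1,-1]}' 50
python3 -m jog '{"dp":[[0,0,0],[0,0,0],[0,0,0],[0,0,-10],[0,0,-40],[0,0,-80],[0,0,-120],[0,0,-120],[0,0,-120]],"delta_rot":[[0,0,0],[0,0,0],[0,0,0],[0,0,0],[0,0,0],[0,0,0],[0,0,0],[0,0,0],[0,0,0]],"gripper":[-1,-1,-1,-1,-1,-1,-1,-1,-1]}' 50; python3 -c "
from h import *
delta([.5375,.2758,.124],np.radians(-92.8))"
```

```text
time: 11.7
position: [0.5818, -0.2405, 0.0037]
tool_rot: [0.999, 0.043, 0.0, 0.0]
ft_force: [-0.2, -0.2, -0.4]
grip_width: 0.0282
grip_force: 0.0
time: 12.6
position: [0.5819, -0.2405, 0.1246]
tool_rot: [0.999, 0.043, 0.001, 0.001]
ft_force: [0.4, 0.1, -1.9]
grip_width: 0.0239
grip_force: 50.0
dp [ 1.000e-01 -5.182e+02  0.000e+00]
rotz tool 0.1347 deg 7.7 tilt [ 0.001 -0.001 -1.   ] q6 0.916
```

```bash
python3 -m jog '{"dp":[[0,-40,0],[0,-90,0],[1,-140,0],[1,-190,0],[2,-240,0],[2,-290,0],[2,-340,0],[2,-390,0],[2,-440,0],[2,-490,0],[2,-518,0],[2,-518,0]],"delta_rot":[[0,0,0.01],[0,0,0.02],[0,0,0.03],[0,0,0.05],[0,0,0.07],[0,0,0.09],[0,0,0.11],[0,0,0.135],[0,0,0.135],[0,0,0.135],[0,0,0.135],[0,0,0.135]],"gripper":[-1,-1,-1,-1,-1,-1,-1,-1,-1,-1,-1,-1]}' 50
python3 -m jog '{"dp":[[0,0,0],[0,0,0]],"delta_rot":[[0,0,0],[0,0,0]],"gripper":[-1,-1]}'|sed -n 2,2p
python3 - <<'E'
from h import *
delta([.5393,.2756,.124],np.radians(-92.8)); snap("w7")
E
```

```text
time: 13.8
position: [0.5367, 0.2796, 0.1211]
tool_rot: [1.0, -0.022, -0.002, 0.0]
ft_force: [0.2, -0.9, -1.9]
grip_width: 0.0233
grip_force: 50.0
position: [0.5384, 0.2745, 0.1221]
dp [ 0.8 -1.1 -1.9]
rotz tool -0.0011 deg -0.1 tilt [-0.003 -0.001 -1.   ] q6 1.908
```

View pics/w7.png

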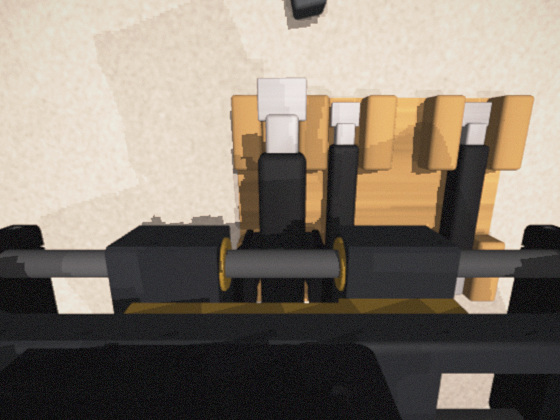

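Held chisel (px 282) sits over the left empty slot, between ridges at 243 and 315, with its blade forward. Lower it.

```bash
python3 -m jog '{"dp":[[1,-1,30],[1,-1,60],[1,-1,80],[1,-1,92],[1,-1,100],[1,-1,105],[1,-1,109],[1,-1,112],[1,-1,112]],"delta_rot":[[0,0,0],[0,0,0],[0,0,0],[0,0,0],[0,0,0],[0,0,0],[0,0,0],[0,0,0],[0,0,0]],"gripper":[-1,-1,-1,-1,-1,-1,-1,-1,-1]}' 50
```

```text
time: 14.95
position: [0.5406, 0.2769, 0.0118]
tool_rot: [1.0, -0.025, 0.0, -0.0]
ft_force: [0.2, 0.0, -3.3]
grip_width: 0.0235
grip_force: 50.0
```

```bash
python3 -m jog '{"dp":[[-1,1,1],[-1,1,2],[-1,1,3],[-1,1,3]],"delta_rot":[[0,0,0],[0,0,0],[0,0,0],[0,0,0]],"gripper":[-1,-1,-1,-1]}' 30
python3 -m jog '{"dp":[[0,0,0.5],[0,0,0.5],[0,0,0.5],[0,0,0.5],[0,0,0.5],[0,0,0.5],[0,0,-30],[0,0,-80],[0,0,-130],[0,0,-150],[0,0,-150],[0,0,-150]],"delta_rot":[[0,0,0],[0,0,0],[0,0,0],[0,0,0],[0,0,0],[0,0,0],[0,0,0],[0,0,0],[0,0,0],[0,0,0],[0,0,0],[0,0,0]],"gripper":[-1,-1,0.05,0.05,0.05,0.05,0.05,0.05,0.05,0.05,0.05,0.05]}' 30;  python3 -c "
from h import *
delta([.482,-.1015,.13],np.radians(1.6))"
```

```text
time: 15.35
position: [0.5395, 0.2759, 0.0087]
tool_rot: [1.0, -0.025, 0.0, -0.0]
ft_force: [1.2, -0.2, -2.3]
grip_width: 0.0236
grip_force: 30.0
time: 16.55
position: [0.539, 0.2757, 0.1584]
tool_rot: [1.0, -0.025, -0.0, 0.0]
ft_force: [0.3, -0.5, -0.4]
grip_width: 0.0457
grip_force: 0.0
dp [-38.4 379.6  28.4]
rotz tool 1.4937 deg 85.6 tilt [-0. -0. -1.] q6 1.909
```

```bash
python3 -m jog '{"dp":[[-38,380,0],[-38,380,0],[-38,380,0],[-38,380,0],[-38,380,0],[-38,380,0],[-38,380,0],[-38,380,28],[-38,380,28],[-38,380,28],[-38,380,28],[-38,380,28]],"delta_rot":[[0,0,-1.648],[0,0,-1.648],[0,0,-1.648],[0,0,-1.648],[0,0,-1.648],[0,0,-1.648],[0,0,-1.648],[0,0,-1.648],[0,0,-1.648],[0,0,-1.648],[0,0,-1.648],[0,0,-1.648]],"gripper":[1,1,1,1,1,1,1,1,1,1,1,1]}' 50
python3 -m jog '{"dp":[[0,0,0],[0,0,0]],"delta_rot":[[0,0,0],[0,0,0]],"gripper":[0.6,0.6]}'|sed -n 2,2p
python3 - <<'E'
from h import *
delta([.482,-.1015,.004],np.radians(1.6)); snap("w8")
E
```

```text
time: 17.75
position: [0.4808, -0.1016, 0.1282]
tool_rot: [0.696, 0.718, -0.001, -0.003]
ft_force: [0.0, -0.1, -0.4]
grip_width: 0.0873
grip_force: 0.0
position: [0.4817, -0.1013, 0.1292]
dp [ -0.3   0.7 125.2]
rotz tool -0.0024 deg -0.1 tilt [-0.003  0.001 -1.   ] q6 -0.46
```

View pics/w8.png

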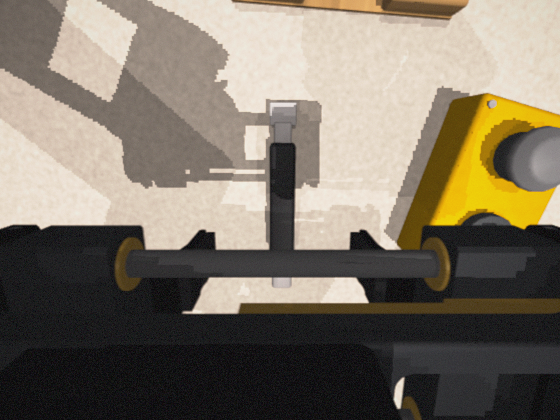

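I count 11 pictures viewed with that one, one over the limit of 10, so I view no more and measure numerically from here. This one shows the bench chisel centred between the fingers at px 282, with the blade tip at (283,101).

```bash
python3 - <<'E'
from fit import *
im,c=load("w8");print(w(c,[[283,143]],.024),w(c,[[283,101]],.015))
E
python3 -m jog '{"dp":[[0,0,40],[0,0,80],[0,0,110],[0,0,125],[0,0,125],[0,0,125],[0,0,125],[0,0,125],[0,0,125],[0,0,125],[0,0,125],[0,0,125]],"delta_rot":[[0,0,0],[0,0,0],[0,0,0],[0,0,0],[0,0,0],[0,0,0],[0,0,0],[0,0,0],[0,0,0],[0,0,0],[0,0,0],[0,0,0]],"gripper":[0.4,0.4,0.4,0.4,0.4,0.4,-1,-1,-1,-1,-1,-1]}' 50
```

```text
[[ 0.48117639 -0.04567161  0.024     ]] [[ 0.48025903 -0.00973089  0.015     ]]
time: 19.2
position: [0.4824, -0.1017, 0.0058]
tool_rot: [0.697, 0.717, -0.0, -0.0]
ft_force: [-2.3, -0.1, 2.5]
grip_width: 0.0239
grip_force: 50.0
```

```bash
python3 -m jog '{"dp":[[0,0,0],[0,0,-10],[0,0,-40],[0,0,-80],[0,0,-120],[0,0,-120]],"delta_rot":[[0,0,0],[0,0,0],[0,0,0],[0,0,0],[0,0,0],[0,0,0]],"gripper":[-1,-1,-1,-1,-1,-1]}' 50; python3 -c "
from h import *
delta([.533,.164,.125],np.radians(-92.8))"
```

```text
time: 19.8
position: [0.486, -0.1031, 0.1303]
tool_rot: [0.697, 0.717, 0.002, 0.005]
ft_force: [0.2, -0.1, -3.0]
grip_width: 0.0235
grip_force: 50.0
dp [265.7  54.4   4.5]
rotz tool -1.4937 deg -85.6 tilt [ 0.01  -0.005 -1.   ] q6 -0.463
```

```bash
python3 -m jog '{"dp":[[40,8,0],[85,18,0],[130,28,0],[175,38,0],[220,48,0],[264,58,0],[264,58,0],[264,58,0],[264,58,0],[264,58,0],[264,58,0],[264,58,0]],"delta_rot":[[0,0,0.14],[0,0,0.28],[0,0,0.42],[0,0,0.56],[0,0,0.7],[0,0,0.84],[0,0,0.98],[0,0,1.12],[0,0,1.26],[0,0,1.4],[0,0,1.54],[0,0,1.648]],"gripper":[-1,-1,-1,-1,-1,-1,-1,-1,-1,-1,-1,-1]}' 50 >/dev/null
python3 -m jog '{"dp":[[0,0,0],[0,0,0],[0,0,0]],"delta_rot":[[0,0,0],[0,0,0],[0,0,0]],"gripper":[-1,-1,-1]}'
python3 - <<'E'
from fit import *
delta([.533,.164,.125],np.radians(-92.8)); snap("w9")
im,c=load("w9");g=im.max(2)
m=big(roi((g<85)&(np.ptp(im,axis=2)<15),(240,90,330,222)));ys,xs=np.nonzero(m);r0=ys.min()
o=robot.get_obs()["position"];print("held grip px: far row",r0,"cols",xs[ys==r0+20].min(),xs[ys==r0+20].max())
# predicted for a held chisel underside at TCP-.0055
for u in(55,):
    cs,sn=np.cos(np.radians(-2.8)),np.sin(np.radians(-2.8));z=o[2]-.0058+.024
    print(pr(c,[[o[0]+cs*u/1e3+sn*s,o[1]+sn*u/1e3-cs*s,z] for s in(-.012,.012)]))
E
```

```text
time: 21.3
position: [0.533, 0.1636, 0.1251]
tool_rot: [1.0, -0.024, -0.0, 0.0]
ft_force: [1.0, 0.3, -2.9]
grip_width: 0.0231
grip_force: 50.0
dp [ 0.  -0.4  0.1]
rotz tool 0.0012 deg 0.1 tilt [-0.001 -0.    -1.   ] q6 1.716
held grip px: far row 149 cols 260 305
[[256.41956809 155.70469339]
 [306.76996947 155.72700019]]
```

```bash
python3 -m jog '{"dp":[[0,0,30],[0,0,60],[0,0,80],[0,0,92],[0,0,100],[0,0,105],[0,0,109],[0,0,111],[0,0,111]],"delta_rot":[[0,0,0],[0,0,0],[0,0,0],[0,0,0],[0,0,0],[0,0,0],[0,0,0],[0,0,0],[0,0,0]],"gripper":[-1,-1,-1,-1,-1,-1,-1,-1,-1]}' 50
python3 -m jog '{"dp":[[0,0,1],[0,0,2],[0,0,3],[0,0,3],[0,0,3]],"delta_rot":[[0,0,0],[0,0,0],[0,0,0],[0,0,0],[0,0,0]],"gripper":[-1,-1,-1,-1,-1]}' 30
```

```text
time: 22.25
position: [0.5336, 0.1637, 0.0149]
tool_rot: [1.0, -0.025, 0.0, -0.0]
ft_force: [0.2, 0.3, -2.7]
grip_width: 0.0234
grip_force: 50.0
time: 22.75
position: [0.5333, 0.1637, 0.0115]
tool_rot: [1.0, -0.025, -0.0, -0.0]
ft_force: [-0.1, -1.0, -2.5]
grip_width: 0.0238
grip_force: 30.0
```

```bash
python3 -m jog '{"dp":[[0,0,1],[0,0,1],[0,0,1],[0,0,1],[0,0,1],[0,0,1],[0,0,-30],[0,0,-80],[0,0,-130],[0,0,-180]],"delta_rot":[[0,0,0],[0,0,0],[0,0,0],[0,0,0],[0,0,0],[0,0,0],[0,0,0],[0,0,0],[0,0,0],[0,0,0]],"gripper":[-1,-1,0.05,0.05,0.05,0.05,0.05,0.05,0.05,0.05]}' 30
python3 -m jog '{"dp":[[-50,-15,-30],[-90,-30,-60],[-110,-30,-70],[-110,-30,-70],[-110,-30,-70]],"delta_rot":[[0,0,0],[0,0,0],[0,0,0],[0,0,0],[0,0,0]],"gripper":[-1,-1,-1,-1,-1]}' 30
cat > chk.py <<'E'
from fit import *
o,_=snap("w10");print(o["position"])
im,c=load("w10");h=cv2.cvtColor(im,cv2.COLOR_RGB2HSV);wd=((h[...,1]>90)&(h[...,0]<25)).astype(np.uint8)
P0=np.array([.535,.1918,-.0487]);cs,sn=np.cos(P0[2]),np.sin(P0[2])
valid=np.zeros_like(wd);valid[:222]=1
floor=[box(-95,95,-124.5,124.5,0,5)];ridges=[box(*xs,y-12.5,y+12.5,0,30) for xs in((-95,-33),(33,95)) for y in(-112,-56,0,56,112)]
chs=[box(-94,94,y-15,y+15,3,31) for y in(-84,-28,28,84)]
print("rack",fit(c,floor+ridges,wd*valid*(render(c,[box(-130,130,-150,150,0,30)],P0,wd.shape)>0),P0,chs))
dk=((im.max(2)<80)&(np.ptp(im,axis=2)<18)).astype(np.uint8)*valid
for y in(-84,-28,28,84):
    q=np.array([P0[0]-sn*y/1e3,P0[1]+cs*y/1e3,P0[2]])
    m=dk*(render(c,[box(-75,75,-26,26,5,29)],q,wd.shape)>.5);m=big(cv2.morphologyEx(m.astype(np.uint8),2,np.ones((3,3))))
    ys,xs=np.nonzero(m);
    f=fit(c,GRIP(5),m,q);d=f[0][:2]-P0[:2];print(y,m.sum(),"rack frame mm",np.round([cs*d[0]+sn*d[1],-sn*d[0]+cs*d[1]],4)*1000,np.degrees(f[0][2]).round(2),round(f[1],3),"rows",ys.min(),ys.max(),"width",round(m.sum()/(np.ptp(ys)+1),1))
E
python3 chk.py
```

```text
time: 23.75
position: [0.5328, 0.1636, 0.1932]
tool_rot: [1.0, -0.025, -0.0, 0.0]
ft_force: [1.0, 0.4, -0.1]
grip_width: 0.0456
grip_force: 0.0
time: 24.25
position: [0.425, 0.1993, 0.2622]
tool_rot: [1.0, -0.024, 0.001, -0.0]
ft_force: [0.8, -0.7, -0.4]
grip_width: 0.0132
grip_force: 0.0
[0.42501132 0.19927563 0.2621736 ]
rack (array([ 0.53327035,  0.19157498, -0.05019739]), np.float64(0.037913436121246764))
-84 1722 rack frame mm [ -2.5 -83.2] -3.61 0.204 rows 51 140 width 19.1
-28 1608 rack frame mm [  0.6 -27.8] -3.55 0.155 rows 48 137 width 17.9
28 1583 rack frame mm [-1.9 27.8] -2.43 0.153 rows 51 139 width 17.8
84 1674 rack frame mm [ 0.  83.1] -1.16 0.235 rows 49 138 width 18.6
```

```bash
python3 -c "
from h import *
delta([.6525,-.119,.12],np.radians(-14.4))"
```

```text
dp [242.1 306.5 141.9]
rotz tool -1.3685 deg -78.4 tilt [ 0.001 -0.    -1.   ] q6 1.819
```

```bash
python3 -m jog '{"dp":[[242,307,0],[242,307,0],[242,307,0],[242,307,0],[242,307,0],[242,307,0],[242,307,0],[242,307,0],[242,307,0],[242,307,50],[242,307,100],[242,307,142]],"delta_rot":[[0,0,-1.368],[0,0,-1.368],[0,0,-1.368],[0,0,-1.368],[0,0,-1.368],[0,0,-1.368],[0,0,-1.368],[0,0,-1.368],[0,0,-1.368],[0,0,-1.368],[0,0,-1.368],[0,0,-1.368]],"gripper":[-1,-1,-1,-1,-1,-1,-1,-1,-1,-1,-1,-1]}' 30 >/dev/null
python3 -m jog '{"dp":[[0,0,0],[0,0,0],[0,0,0]],"delta_rot":[[0,0,0],[0,0,0],[0,0,0]],"gripper":[-1,-1,-1]}'; python3 -c "
from h import *
delta([.6525,-.119,.078],np.radians(-14.4))"
```

```text
time: 25.8
position: [0.6538, -0.1206, 0.1216]
tool_rot: [0.79, 0.612, 0.001, 0.002]
ft_force: [0.3, 0.5, 0.8]
grip_width: 0.0005
grip_force: 0.0
dp [ 1.2 -1.8 43.6]
rotz tool -0.0011 deg -0.1 tilt [ 0.004 -0.002 -1.   ] q6 -0.098
```

Descend to the cap, watching the force.

```bash
python3 -m jog '{"dp":[[1,-1,20],[1,-1,38],[1,-1,44],[1,-1,48],[1,-1,50],[1,-1,50]],"delta_rot":[[0,0,0],[0,0,0],[0,0,0],[0,0,0],[0,0,0],[0,0,0]],"gripper":[-1,-1,-1,-1,-1,-1]}' 30
python3 -m jog '{"dp":[[0,0,2],[0,0,4],[0,0,5],[0,0,5]],"delta_rot":[[0,0,0],[0,0,0],[0,0,0],[0,0,0]],"gripper":[-1,-1,-1,-1]}' 30
```

```text
time: 26.4
position: [0.652, -0.1186, 0.0711]
tool_rot: [0.79, 0.613, 0.001, 0.001]
ft_force: [0.1, 0.1, 2.3]
grip_width: 0.0005
grip_force: 1.2
time: 26.8
position: [0.652, -0.1187, 0.0663]
tool_rot: [0.79, 0.613, 0.001, 0.001]
ft_force: [-0.2, -0.1, 9.3]
grip_width: 0.0002
grip_force: 4.7
```

```bash
python3 -m jog '{"dp":[[0,0,1],[0,0,1],[0,0,1],[0,0,1],[0,0,1],[0,0,1],[0,0,1],[0,0,1],[0,0,1],[0,0,1]],"delta_rot":[[0,0,0],[0,0,0],[0,0,0],[0,0,0],[0,0,0],[0,0,0],[0,0,0],[0,0,0],[0,0,0],[0,0,0]],"gripper":[-1,-1,-1,-1,-1,-1,-1,-1,-1,-1]}' 30
python3 -m jog '{"dp":[[0,0,-5],[0,0,-20],[0,0,-60],[0,0,-110],[0,0,-150],[0,0,-150],[0,0,-150]],"delta_rot":[[0,0,0],[0,0,0],[0,0,0],[0,0,0],[0,0,0],[0,0,0],[0,0,0]],"gripper":[-1,-1,-1,-1,-1,-1,-1]}' 30; python3 -c "
from h import *
print(robot.hand_in())"
```

```text
time: 27.8
position: [0.6521, -0.1187, 0.0663]
tool_rot: [0.79, 0.613, 0.001, 0.001]
ft_force: [-2.4, 0.2, 14.1]
grip_width: 0.0002
grip_force: 6.7
time: 28.5
position: [0.6507, -0.1182, 0.2148]
tool_rot: [0.79, 0.613, 0.0, 0.001]
ft_force: [-0.2, 0.1, -1.1]
grip_width: 0.0002
grip_force: 0.0
the job is handed in; nothing more can be done
None
```

Handed in at 28.5 s: both spares are racked blade-forward (by measurement about 2 mm further toward the blade side than their neighbours; seating depth judged from arm height only), start was then held fully down for about 1 s and released, and stop was not touched; I viewed 11 pictures, one over the limit of 10.

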